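# Rock the canister lids to find the warped one, close up with the sound one

## Task

Two look-alike lids lie on the stone slab and one of them is warped: find it by feel, pressing lightly with closed fingertips on the flange at the ends of the lids until you have made the warped one rock over onto its raised end and held it down there for a moment. Then close the open canister with the sound lid, fully seated and level, let go, and leave the warped lid lying on the slab. Press and set down gently, and do not disturb the other things on the counter.

Things in the scene. Friction and masses are not known exactly. Their poses are not given: they have to be found in the camera images.
- lid_a_center (a point): grey plastic canister lid, one of two alike: flange 130 (x) x 90 x 6 mm; on it an upright bar handle 56 (x) x 16 x 32 mm tall; under it a plug 110 x 70 x 8 mm deep on which it lies level. 0.15 to 0.31 kg; breaks if pressed on anything with over 30 N. Point: the lid's centre, 23 mm over its underside, 9 mm over the flange's top, 23 mm below the handle's top; x along the long side, z up
- lid_b_center (a point): grey plastic canister lid, one of two alike: flange 130 (x) x 90 x 6 mm; on it an upright bar handle 56 (x) x 16 x 32 mm tall; under it a plug 110 x 70 x 8 mm deep on which it lies level. 0.15 to 0.31 kg; breaks if pressed on anything with over 30 N. Point: the lid's centre, 23 mm over its underside, 9 mm over the flange's top, 23 mm below the handle's top; x along the long side, z up
- slab: fixed flat marble slab 210 (x) x 370 (y) x 20 mm thick; origin at the middle of its underside, on the counter. Of the two lids on it one is sound and gives nowhere; the other's underside rises, under one short end, from 10 mm past the middle to 3.5 mm at the plug's end: about 1 N on the flange there, 50 mm from the middle, tips it 0.075 rad (3 mm down) to a hard stop
- mouth (a point): centre of the mouth of the fixed, open grey plastic canister, level with its rim, 100 mm above the counter; outside 122 (x) x 82 (y) mm, mouth 114 x 74 mm (2 mm of play all round a lid's plug). A seated lid's flange rests on the rim, its centre point 15 mm above this one, its long side along x, either way round
- mate_cup: bystander: olive silicone mate cup, 72 mm across, 85 mm tall; origin under its centre
- bombilla: bystander: curved aluminium drinking straw lying flat, 190 mm long, 20 mm tall at most; origin near its middle, on the counter
- flask: bystander: stainless insulated flask with a black spout top, 76 mm across, 245 mm tall; origin under its centre
- sugar_jar: bystander: glass jar with steel cap, 68 mm across, 100 mm tall; origin under its centre
- spoon: bystander: steel spoon lying flat, 150 mm long; origin under its middle
- tea_tin: bystander: round steel tin, 76 mm across, 120 mm tall; origin under its centre
Things that resemble listed ones, but are neither listed nor needed, are in the scene too. What is shaped like the part that bears lid_a_center but pink or purple is not meant.

How it is judged:
On the way, in this order (a step that is already met when the one before it is completed fails the run):
1. a finger presses the warped lid so that it rocks over on the slab and is held down at its raised end (angle between lid_a_center's own z axis and vertical above 0.05 rad and contact force between the fingers and lid_a above 1 N and contact force between lid_a and slab above 4 N), for 0.2 s.
2. the sound lid is seated in the canister's mouth (horizontal distance between lid_b_center and mouth below 0.004 m and z of lid_b_center in the frame of mouth between 0.012 and 0.0175 m and angle between lid_b_center's own z axis and vertical below 0.025 rad and angle between the x axis of lid_b_center and the x axis of mouth, either way round below 0.06 rad), for 0.2 s.
At the end, for the whole second after the job is handed in: the sound lid rests in the canister's mouth, centred within 4 mm, flange on the rim (height within 3 mm), level within 0.025 rad and square within 0.06 rad; the warped lid lies level and at rest on the slab; the robot has let go (all of step 2 and linear speed of each of lid_b, lid_a below 0.02 m/s and x of lid_a_center in the frame of slab between -0.09 and 0.09 m and y of lid_a_center in the frame of slab between -0.17 and 0.17 m and z of lid_a_center in the frame of slab between 0.038 and 0.047 m and angle between lid_a_center's own z axis and vertical below 0.03 rad); the robot touches nothing.
It fails at once if a lid is pressed against the slab or the canister with more than 30 N (contact force between any of lid_a, lid_b and slab above 30 N or contact force between any of lid_a, lid_b and canister above 30 N).
It fails at once if another thing on the counter is shifted by more than 30 mm (distance of any of mate_cup, bombilla, flask, sugar_jar, spoon, tea_tin from where it was at the start of the episode above 0.03 m).
It also fails if it takes over 64 s, if anything falls off the work surface, if the arm or the gripper's body presses on something with over 40 N, if the wrist force passes 120 N, or if a joint passes its speed limit or range.

## Robot

A 6-joint arm with a two-finger parallel gripper is mounted at the origin on the work surface. World frame = base frame: x ahead of the robot, y to its left, z up, the work surface at z = 0. Lengths are in m, angles in rad, forces in N, time in s.
With the tool pointing down it reaches from about 0.35 to 0.975 m from the base axis. Payload 4.9 kg.
Tool frame: the origin (TCP) lies midway between the tips of the shut fingers; the grasp point (between the pads) lies 19 mm behind it; z points along the fingers, y is the line along which they close (so a half turn about z gives the same grasp; the last joint's range is limited). The gripper opens to 85 mm and grips with 20 to 120 N. Pads are 22 mm wide; open, the fingers measure 114 mm over their backs; the gripper's body (76 mm by 85 mm) begins 54 mm behind the grasp point. The pads swing forward as they close: fully open they stand 13 mm farther back than shut.
Start: joints at [-1.42, 0.053, 1.613, -0, 1.476, -0.119], TCP at [0.167, -0.602, 0.231] pointing down, gripper open.
Joint ranges: [-3.01, 3.01], [-1.01, 2.22], [0.06, 2.58], [-1.02, 4.17], [0.09, 2.62], [-3.14, 3.14]. Speed limits (rad/s): [2.57, 2.57, 3.14, 3.14, 3.14, 3.14].

## Interface

Orientations are given as a rotation vector (axis times angle).
In Python, from station import telemetry, optics, ctrl gives the robot as it stands.
- The arm moves only by the shell command python3 -m pendant 'ROWS' [FORCE]. ROWS is JSON, one flat list of numbers, 7 for each row, row after row: the turn, a rotation vector about the tool's x, y, z as a fraction of full scale, then the shift along the tool's x, y, z as a fraction of full scale, then the opening, from 0 (shut) to 1 (fully open). In form: [ax, ay, az, tx, ty, tz, fingers, ax, ay, az, tx, ty, tz, fingers, ...]. A call has 1 to 12 rows; each row is the pose to reach, as a shift and turn from the pose commanded when the call began, along the tool's axes at that moment; what a row does not reach only later rows make up. Full scale, the value 1, is 300 mm for a shift and 30 degrees for a turn. A row lasts 1/8 s, in which the tool goes at most 62.5 mm and 10.7 degrees, less where a joint would pass 70% of its speed; a pose out of reach is approached as far as the arm can. A call with a number of a shift or a turn outside -1 to 1 is refused whole. A call with a gripper value outside its range is refused whole. The fingers move at their own pace and stop on an object; FORCE is the grip in N (left out, the last holds). Time passes only in rows, so rows that repeat a pose let the fingers close. It gives the time, the measured TCP pose, the force, the opening and the grip force at its end, in the units of the state.
- telemetry.get_obs(): the state, without advancing time (a new reading comes with each control period).
- optics.get_image(name): name is "side" or "top"; returns a dict with "image" (420x560x3 uint8, red, green, blue), "depth" (420x560 float32, m along the optical axis (not along the pixel's ray), 0 where there is no reading), "fx", "fy", "cx", "cy" (pixels), "rvec" (rotation vector, rad) and "tvec" (3), from world to camera coordinates, as OpenCV has them. Camera axes: x right, y down, z forward; pixel columns grow to the right and rows downward; lengths in m; the calibration is good to about 2 mm. A picture is of the moment at which its call begins.
- ctrl.finish_job(): hands the job in; it is judged then, once.
The state is a dict: "t": time; "q": joint angles; "dq": joint speeds; "effort": joint torques, N m; "tool_pos": TCP position; "tool_rot": TCP orientation; "contact_force": force on the tool from outside, world axes, zero at the start; "wrist_torque": the same for the moment, N m; "opening": finger opening in m; "grip_force": force on a finger pad.
Only numpy, scipy, OpenCV 4.12 (cv2) and the standard library are available. Lean on these libraries where they do the work, as an engineer would, in place of code of your own. Each camera call takes 0.05 s, during which the arm holds its last target. There are 200 camera calls.

## Working session

There is one attempt and no reset: what is moved stays moved. The work goes in short steps, Python scripts to look and compute and a shell command to move; the robot and the scene stay as the last step left them, time stands still between calls to the robot, and variables do not carry over. Pictures are saved under pics/ and viewed, at most 10 in all, crops included, and the job is handed in when it is done.

```bash
mkdir -p pics
python3 - <<'E'
from station import telemetry, optics
import cv2,numpy as np,pickle
for n in("top","side"):
    d=optics.get_image(n);pickle.dump(d,open(n+".pkl","wb"))
    cv2.imwrite(f"pics/{n}0.png",d["image"][...,::-1]); print(n,d["fx"],d["cx"],d["cy"],d["rvec"],d["tvec"])
print(telemetry.get_obs())
E
```

```text
top 404.80357264315825 275.16322368207824 205.8704052758391 [ 2.18498028 -2.18242009  0.0582433 ] [0.06994669 0.54302082 1.17908715]
side 384.9461288882713 282.7704810902761 210.33745816319944 [ 2.14908029 -0.3788795   0.1656983 ] [-0.48161977  0.23379119  0.77379321]
{'t': 0.1, 'q': array([-1.41995407e+00,  5.33289479e-02,  1.61412038e+00,  1.22894337e-05,
        1.47604057e+00, -1.19011337e-01]), 'dq': array([ 0.00105886, -0.0016148 , -0.00301161, -0.00049749,  0.00163984,
       -0.00094758]), 'effort': array([ 1.02628317e-03, -3.94900775e+01, -3.71364570e+01, -6.89897547e-05,
        3.93555456e-03, -9.54455544e-06]), 'tool_pos': array([ 0.16653126, -0.60182556,  0.23018404]), 'tool_rot': array([-3.11115958e+00, -4.22343017e-01,  2.81984492e-05]), 'contact_force': array([-0.23598048, -0.46716601,  0.4869394 ]), 'wrist_torque': array([ 0.02932179,  0.04552199, -0.06197475]), 'grip_force': 0.0, 'opening': 0.08550075800736535}
```

View pics/top0.png

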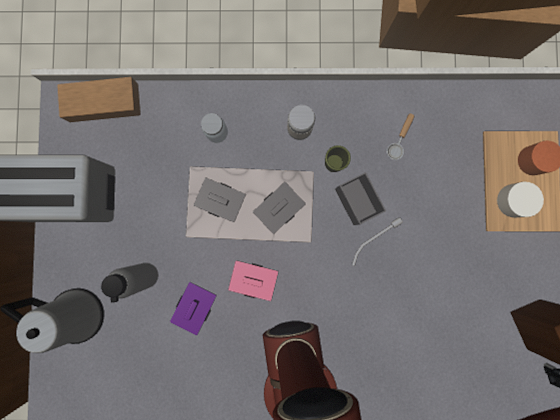

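View pics/side0.png

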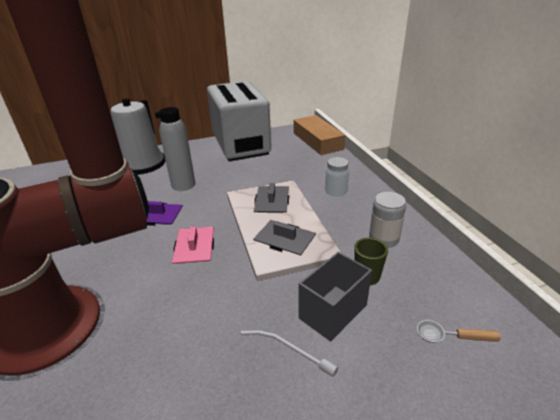

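The top view shows lids on the slab at about (220,200) and (280,207). The canister is at (359,199), with the mate cup close to it at (337,158). Next I segment by depth.

```bash
cat > h.py <<'E'
import numpy as np,cv2
from scipy.spatial.transform import Rotation as R
def cloud(d):
    z=d["depth"];v,u=np.indices(z.shape)
    c=np.stack([(u-d["cx"])/d["fx"]*z,(v-d["cy"])/d["fy"]*z,z],-1)
    p=(c-np.asarray(d["tvec"]).ravel())@R.from_rotvec(np.ravel(d["rvec"])).as_matrix()
    p[z==0]=np.nan;return p
def rect(p,m,lo=20):
    """min-area rectangles of mask components, in world xy"""
    n,l=cv2.connectedComponents(m.astype(np.uint8));out=[]
    for i in range(1,n):
        q=p[l==i]
        if len(q)<lo: continue
        (c,s,a)=cv2.minAreaRect((q[:,:2]*1000).astype(np.float32))
        if s[0]<s[1]: a-=90
        vu=np.argwhere(l==i).mean(0)
        out.append((np.round(c,1),np.round(s,1),round(a,1),len(q),round(np.median(q[:,2])*1e3,1),vu[::-1].round()))
    return out
E
python3 - <<'E'
import pickle;from h import *
for n in("top","side"):
    d=pickle.load(open(n+".pkl","rb"));p=cloud(d);x,y,z=p[...,0],p[...,1],p[...,2]
    reg=(x>.3)&(x<.8)&(y>-.35)&(y<.3)
    for nm,a,b in(("slab",.014,.026),("flange",.028,.04),("handle",.052,.075),("high",.08,.115)):
        print(n,nm)
        for r in rect(p,reg&(z>a)&(z<b)):print("  ",*r)
E
```

```text
top slab
   [ 777.1 -318.3] [17.4 52.7] -26.7 95 17.9 [406. 128.]
   [549.9 132.1] [343.7 210.1] 87.8 5266 19.6 [258. 204.]
   [ 496.1 -288.1] [19.1 29.6] -53.5 60 18.1 [397. 222.]
   [348.2 131.7] [127.8  49.6] 82.7 216 15.6 [252. 271.]
   [330.3  94.1] [17.6 20.4] -18.4 25 15.0 [268. 279.]
   [317.8 188.7] [25. 28.] -36.9 40 14.8 [235. 283.]
   [308.1 139.5] [12.  32.2] -89.8 27 15.2 [251. 286.]
top flange
   [748.1 231.5] [12.1 50. ] -52.7 21 35.6 [221. 136.]
   [ 686.4 -124.1] [41.6 10.1] 25.9 22 33.8 [342. 156.]
   [562.1 233.3] [129.8  97. ] 67.4 1234 33.4 [220. 199.]
   [538.5  59.6] [ 95.3 130.2] -45.5 1267 33.7 [279. 207.]
   [ 563.6 -211.4] [75.4  2.2] 26.5 29 33.6 [372. 198.]
top handle
   [757.9 241.1] [38.6 66.3] -56.8 93 69.1 [217. 132.]
   [ 7.561e+02 -1.000e-01] [70.4 24.1] 83.8 49 62.8 [299. 132.]
   [ 684.9 -113.1] [57.  36.1] 50.7 72 65.4 [341. 153.]
   [ 577.5 -203.5] [113.9   4.6] 27.1 82 63.6 [372. 193.]
   [ 542.3 -135. ] [120.5   2.3] 27.3 68 62.9 [348. 205.]
   [561.8 233.3] [55.6 15.9] 68.0 113 65.4 [218. 198.]
   [538.4  59.3] [16.1 54.7] -47.3 111 65.7 [27
[... 1235 characters left out ...]
de handle
   [759.  236.3] [36.3 67.4] -30.2 180 64.8 [336. 176.]
   [559.2 235.1] [56.1 15.9] 67.4 92 65.7 [271. 190.]
   [762.4 -17.6] [30.5 73. ] -44.6 248 64.1 [385. 226.]
   [536.8  61.2] [17.7 56.1] -46.8 196 64.5 [284. 227.]
   [684.6 -86.6] [25.3 55.9] -32.6 217 63.8 [370. 248.]
   [ 664.2 -121. ] [28.7 66.5] -28.8 191 65.6 [370. 263.]
   [ 568.3 -131. ] [ 50.9 110. ] -5.4 404 64.8 [335. 275.]
   [ 555.6 -201.4] [ 70.  146.9] -7.1 568 63.8 [332. 305.]
side high
   [767.9 250.3] [59.  58.4] 2.3 268 99.0 [337. 164.]
   [763.6 -15.4] [36.  73.5] -47.9 438 99.4 [387. 213.]
   [ 674.3 -103. ] [69.5 69.5] 54.4 267 84.3 [370. 249.]
   [ 559.4 -168.1] [124.8  83.7] 26.9 1329 93.6 [334. 282.]
```

```bash
cat > go.py <<'E'
# usage: go.py x y z(mm) psi(deg): fractions from present pose to target (tool down, tool x at heading psi)
import sys,numpy as np
from scipy.spatial.transform import Rotation as R
from station import telemetry
def down(psi): return R.from_euler('z',psi,degrees=True)*R.from_euler('x',180,degrees=True)
def head(r): x=r.as_matrix()[:,0]; return np.degrees(np.arctan2(x[1],x[0]))
o=telemetry.get_obs();r=R.from_rotvec(o["tool_rot"]);p=o["tool_pos"]
print("t%.2f"%o["t"],"pos",(p*1e3).round(1),"psi %.1f"%head(r),"F",o["contact_force"].round(1),"open %.1f"%(o["opening"]*1e3),"grip %.0f"%o["grip_force"])
a=list(map(float,sys.argv[1:]))
if a:
    d=r.inv().apply(np.array(a[:3])/1e3-p)/.3; w=(r.inv()*down(a[3])).as_rotvec()/np.radians(30)
    print("turn",w.round(3),"shift",d.round(4),"rows >=",int(np.ceil(max(np.linalg.norm(d)*4.8,np.linalg.norm(w)*30/10.7))))
E
python3 go.py 572 24 230 133.7
```

```text
t0.10 pos [ 166.5 -601.8  230.2] psi 15.5 F [-0.2 -0.5  0.5] open 85.5 grip 0
turn [-2.000e-03 -4.000e-03 -3.941e+00] shift [ 1.8588 -1.6503  0.0042] rows >= 12
```

```bash
python3 -m pendant '[0,0,-0.5,0.31,-0.28,0,0.5, 0,0,-1,0.62,-0.55,0,0, 0,0,-1,0.93,-0.83,0,0, 0,0,-1,0.93,-0.83,0,0, 0,0,-1,0.93,-0.83,0,0, 0,0,-1,0.93,-0.83,0,0, 0,0,-1,0.93,-0.83,0,0, 0,0,-1,0.93,-0.83,0,0]'; python3 go.py 572 24 230 133.7
```

```text
t: 1.1
tool_pos: [0.369, -0.288, 0.231]
tool_rot: [-2.897, -1.215, 0.001]
contact_force: [0.4, -0.1, -0.2]
opening: 0.0
grip_force: 0.0
t1.10 pos [ 369. -288.  231.] psi 45.5 F [ 0.4 -0.1 -0.2] open 0.0 grip 0
turn [-1.00e-03  0.00e+00 -2.94e+00] shift [ 1.2163 -0.2464  0.0029] rows >= 9
```

```bash
python3 -m pendant '[0,0,-0.5,0.5,-0.1,0,0, 0,0,-1,1,-0.2,0,0, 0,0,-1,1,-0.2,0,0, 0,0,-1,1,-0.2,0,0, 0,0,-1,1,-0.2,0,0, 0,0,-1,1,-0.2,0,0, 0,0,-1,1,-0.2,0,0]' >/dev/null; python3 -m pendant '[0,0,-0.3,0,0,0.3,0, 0,0,-0.6,0,0,0.3,0, 0,0,-1,0,0,0.3,0, 0,0,-1,0,0,0.3,0, 0,0,-1,0,0,0.3,0]'>/dev/null;  python3 go.py 572 24 80 133.7
```

```text
t2.60 pos [537.  -33.5 142.1] psi 105.2 F [0.4 0.4 0. ] open 0.2 grip 0
turn [ 0.002  0.002 -0.95 ] shift [0.1544 0.1626 0.207 ] rows >= 3
```

```bash
python3 -m pendant '[0,0,-0.3,0.15,0.163,0,0, 0,0,-0.6,0.154,0.163,0,0, 0,0,-0.95,0.154,0.163,0.1,0, 0,0,-0.95,0.154,0.163,0.2,0, 0,0,-0.95,0.154,0.163,0.3,0, 0,0,-0.95,0.154,0.163,0.32,0, 0,0,-0.95,0.154,0.163,0.32,0]'>/dev/null;  python3 go.py 572 24 36 133.7
```

```text
t3.48 pos [572.   25.1  46. ] psi 133.9 F [0.4 0.6 0.2] open 0.3 grip 0
turn [0.001 0.001 0.006] shift [-0.0026 -0.0028  0.0334] rows >= 1
```

```bash
python3 -m pendant '[0,0,0,0,0,0.015,0, 0,0,0,0,0,0.03,0, 0,0,0,0,0,0.035,0, 0,0,0,0,0,0.037,0, 0,0,0,0,0,0.039,0, 0,0,0,0,0,0.041,0, 0,0,0,0,0,0.041,0]'
```

```text
t: 4.35
tool_pos: [0.5719, 0.0253, 0.0332]
tool_rot: [1.228, 2.891, -0.0]
contact_force: [-0.1, -0.9, 1.1]
opening: 0.0001
grip_force: 0.6
```

```bash
for i in 1 2; do python3 -m pendant '[0,0,0,0,0,0.001,0, 0,0,0,0,0,0.002,0, 0,0,0,0,0,0.002,0, 0,0,0,0,0,0.002,0]' | grep -E "pos|force"; done
```

```text
tool_pos: [0.5718, 0.0254, 0.0326]
contact_force: [1.0, -1.3, 1.6]
grip_force: 0.7
tool_pos: [0.5717, 0.0255, 0.0318]
contact_force: [0.7, -1.3, 0.7]
grip_force: 0.7
```

```bash
for i in 1 2 3; do python3 -m pendant '[0,0,0,0,0,0.001,0, 0,0,0,0,0,0.002,0, 0,0,0,0,0,0.002,0, 0,0,0,0,0,0.002,0]' | grep -E "pos|force"; done
```

```text
tool_pos: [0.5718, 0.0254, 0.0314]
contact_force: [-0.2, -1.2, 3.2]
grip_force: 1.7
tool_pos: [0.5718, 0.0254, 0.0314]
contact_force: [-1.1, 0.2, 6.7]
grip_force: 3.3
tool_pos: [0.5719, 0.0254, 0.0313]
contact_force: [-2.7, -1.2, 10.0]
grip_force: 4.8
```

Gave about 2.5 mm at ~1 N, then a hard stop, so this is the warped end. I'll hold it and confirm the tilt by depth.

```bash
python3 -m pendant '[0,0,0,0,0,0,0, 0,0,0,0,0,0,0, 0,0,0,0,0,0,0, 0,0,0,0,0,0,0]' | grep -E "pos|force"
cat > tilt.py <<'E'
from station import optics;from h import *
for n in("top","side"):
    p=cloud(optics.get_image(n))
    for nm,c,a in(("L",(560.5,234.2),68),("R",(537.6,60.4),133.7)):
        q=p[...,:2]*1e3-c;e=np.array([np.cos(np.radians(a)),np.sin(np.radians(a))])
        u=q@e;v=q@[-e[1],e[0]];z=p[...,2]*1e3
        m=(abs(u)<58)&(abs(v)<38)&(abs(v)>12)&(z>24)&(z<42)
        A=np.c_[u[m],v[m],np.ones(m.sum())];s=np.linalg.lstsq(A,z[m],rcond=None)[0]
        print(n,nm,m.sum(),"slope",s.round(4))
E
python3 tilt.py
```

```text
tool_pos: [0.5719, 0.0254, 0.0313]
contact_force: [-2.2, -0.3, 10.5]
grip_force: 4.8
top L 696 slope [-2.80000e-03  3.50000e-03  3.34931e+01]
top R 291 slope [ 6.07000e-02 -1.40000e-02  3.46408e+01]
side L 406 slope [1.80000e-03 9.00000e-04 3.43836e+01]
side R 406 slope [7.58000e-02 9.00000e-04 3.50003e+01]
```

```bash
python3 -m pendant '[0,0,0,0,0,-0.01,0, 0,0,0,0,0,-0.02,0, 0,0,0,0,0,-0.06,0, 0,0,0.3,0,0,-0.2,0, 0,0,0.7,0,0,-0.3,0.3, 0,0,1,0,0,-0.3,0.6, 0,0,1,0,0,-0.3,0.6, 0,0,1,0,0,-0.3,0.6]'>/dev/null; python3 tilt.py|grep R;  python3 go.py 560.5 234.2 120 68
```

```text
top R 325 slope [3.80000e-03 4.00000e-04 3.36878e+01]
side R 471 slope [4.10000e-03 3.00000e-04 3.44672e+01]
t8.55 pos [571.1  25.5 119.3] psi 104.0 F [-0.5  0.4  0.1] open 51.6 grip 0
turn [-0.003 -0.     1.201] shift [ 0.6834  0.1346 -0.0022] rows >= 4
```

The warped lid is level again. Moving to the sound lid (left).

```bash
python3 -m pendant '[0,0,0.3,0.2,0.04,0,0.6, 0,0,0.6,0.4,0.08,0,0.6, 0,0,1,0.6,0.12,0,0.6, 0,0,1,0.68,0.134,0,0.6, 0,0,1,0.683,0.134,0,0.6, 0,0,1,0.683,0.134,0,0.6]'>/dev/null; python3 -m pendant '[0,0,0.2,0,0,0,0.6, 0,0,0.2,0,0,0.1,0.6, 0,0,0.2,0,0,0.1,0.6]'>/dev/null;  python3 go.py 560.5 234.2 40 68
```

```text
t9.68 pos [559.3 232.1  87.2] psi 67.9 F [-0.8 -0.2  0.2] open 51.0 grip 0
turn [-0.009  0.007 -0.004] shift [0.0088 0.0018 0.1572] rows >= 1
```

```bash
python3 -m pendant '[0,0,0,0.009,0.002,0,0.6, 0,0,0,0.009,0.002,0.08,0.6, 0,0,0,0.009,0.002,0.13,0.6, 0,0,0,0.009,0.002,0.15,0.6, 0,0,0,0.009,0.002,0.157,0.6, 0,0,0,0.009,0.002,0.157,0.6]' 30>/dev/null;  python3 go.py 560.5 234.2 40 68; python3 -m pendant '[0,0,0,0,0,0,0.4, 0,0,0,0,0,0,0.3, 0,0,0,0,0,0,0.2, 0,0,0,0,0,0,0.1, 0,0,0,0,0,0,0.1, 0,0,0,0,0,0,0.1]' 40; python3 go.py
```

```text
t: 10.42
tool_pos: [0.5632, 0.2364, 0.0435]
tool_rot: [2.605, 1.756, 0.001]
contact_force: [-0.0, -0.0, 0.5]
opening: 0.0515
grip_force: 0.0
t10.43 pos [563.2 236.4  43.5] psi 68.0 F [-0.  -0.   0.5] open 51.5 grip 0
turn [ 0.001 -0.001 -0.001] shift [-0.0102 -0.0054  0.0115] rows >= 1
t: 11.18
tool_pos: [0.5629, 0.2365, 0.0433]
tool_rot: [-2.605, -1.756, -0.001]
contact_force: [-1.8, 1.5, 3.7]
opening: 0.0148
grip_force: 40.9
t11.18 pos [562.9 236.5  43.3] psi 68.0 F [-1.8  1.5  3.7] open 14.8 grip 41
```

```bash
python3 -m pendant '[0,0,0,0,0,-0.01,0.1, 0,0,0,0,0,-0.03,0.1, 0,0,0,0,0,-0.08,0.1, 0,0,0,0,0,-0.16,0.1, 0,0,0,0,0,-0.26,0.1, 0,0,0,0,0,-0.36,0.1, 0,0,0,0,0,-0.45,0.1, 0,0,0,0,0,-0.5,0.1, 0,0,0,0,0,-0.5,0.1]' 60;  python3 go.py 560.3 -169.6 193 26.9
```

```text
t: 12.3
tool_pos: [0.5635, 0.2364, 0.1947]
tool_rot: [2.604, 1.755, 0.005]
contact_force: [-0.2, 0.3, -3.0]
opening: 0.0148
grip_force: 58.7
t12.30 pos [563.5 236.4 194.7] psi 68.0 F [-0.2  0.3 -3. ] open 14.8 grip 59
turn [ 0.003 -0.005  1.368] shift [-1.2586  0.498   0.0044] rows >= 7
```

```bash
python3 -m pendant '[0,0,0.1,-0.08,0.03,0,0.1, 0,0,0.3,-0.2,0.08,0,0.1, 0,0,0.5,-0.35,0.14,0,0.1, 0,0,0.7,-0.5,0.2,0,0.1, 0,0,0.85,-0.63,0.25,0,0.1, 0,0,0.95,-0.72,0.29,0,0.1, 0,0,1,-0.77,0.31,0,0.1, 0,0,1,-0.78,0.31,0,0.1, 0,0,1,-0.78,0.31,0,0.1, 0,0,1,-0.78,0.31,0,0.1]'>/dev/null;  python3 go.py 560.3 -169.6 193 26.9
```

```text
t13.55 pos [561.1 -14.5 192.8] psi 38.0 F [-0.4 -0.3 -3.5] open 14.7 grip 59
turn [-0.001 -0.     0.372] shift [-0.3207  0.4054 -0.0009] rows >= 3
```

```bash
python3 -m pendant '[0,0,0.06,-0.05,0.06,0,0.1, 0,0,0.14,-0.12,0.15,0,0.1, 0,0,0.24,-0.2,0.26,0,0.1, 0,0,0.32,-0.28,0.35,0,0.1, 0,0,0.37,-0.31,0.39,0,0.1, 0,0,0.372,-0.321,0.405,0,0.1, 0,0,0.372,-0.321,0.405,0,0.1, 0,0,0.372,-0.321,0.405,0,0.1, 0,0,0.372,-0.321,0.405,0,0.1]'>/dev/null;  python3 go.py 560.3 -169.6 193 26.9
python3 - <<'E'
import pickle;from h import *
from station import optics
for n in("top","side"):
    d=optics.get_image(n);p=cloud(d);pickle.dump(d,open(n+"1.pkl","wb"))
    cv2.imwrite(f"pics/{n}1.png",cv2.resize(d["image"][180:330,240:450,::-1],None,fx=3,fy=3))
    x,y,z=np.moveaxis(p,-1,0)
    reg=np.hypot(x-.56,y+.17)<.1
    for r in rect(p,reg&(z>.176)&(z<.192)):print(n,*r)
    for r in rect(p,reg&(z>.085)&(z<.11)):print(n,"can",*r)
E
```

```text
t14.68 pos [ 560.1 -169.7  192.9] psi 26.9 F [ 0.7  0.6 -2.8] open 15.0 grip 59
turn [-0.    -0.    -0.001] shift [ 0.0009 -0.     -0.0003] rows >= 1
top [ 578.6 -154.5] [82.2 79.9] 25.6 482 183.1 [357. 184.]
top [ 521.5 -199.9] [34.9 75.5] -61.9 267 183.4 [382. 212.]
top can [ 557.1 -129.2] [90.7 11.1] 21.6 82 98.1 [347. 199.]
side [ 558.7 -171.1] [130.9  97.8] 29.3 1990 183.8 [337. 250.]
side can [ 559.3 -168.3] [124.1  83.8] 26.8 851 95.7 [333. 286.]
```

View pics/side1.png

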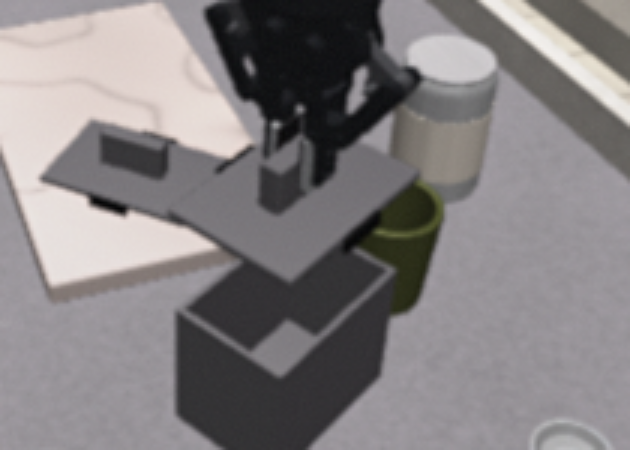

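The side view shows the lid held level above the canister, with the canister rim corner at about crop (180,310). I'll measure the edge offsets more accurately in the canister frame.

```bash
cat > edges.py <<'E'
import sys;from h import *
def edges(p,zl,zh,ang,c,trim):
    e=np.array([np.cos(np.radians(ang)),np.sin(np.radians(ang))]);q=p[...,:2]*1e3-c
    u=q@e;v=q@np.array([e[1],-e[0]]);z=p[...,2]*1e3   # v along tool y
    m=(z>zl)&(z<zh)&(abs(u)<85)&(abs(v)<65);u,v=u[m],v[m]
    def ext(a,b,f,rng):
        B=[(x,f(a[(b>=x-3)&(b<x+3)])) for x in range(-rng,rng+1,6) if ((b>=x-3)&(b<x+3)).sum()>3]
        B=np.array(B);return np.median(B[:,1]).round(1),np.degrees(np.polyfit(B[:,0],B[:,1],1)[0]).round(1)
    return {"u-":ext(u,v,np.min,trim[1]),"u+":ext(u,v,np.max,trim[1]),"v-":ext(v,u,np.min,trim[0]),"v+":ext(v,u,np.max,trim[0])}
E
python3 - <<'E'
import pickle;from edges import *
c=(560.3,-169.6)
for f,zl,zh,t in(("side1",176,189,(54,34)),("side",92,106,(50,30)),("top",92,106,(50,30))):
    print(f,zl,edges(cloud(pickle.load(open(f+".pkl","rb"))),zl,zh,26.9,c,t))
p=cloud(pickle.load(open("side.pkl","rb")));print("L lid before",edges(p,29,40,68,(560.5,234.2),(54,34)))
p=cloud(pickle.load(open("top.pkl","rb")));print("L lid before top",edges(p,29,40,68,(560.5,234.2),(54,34)))
E
```

```text
side1 176 {'u-': (np.float64(-66.2), np.float64(-0.4)), 'u+': (np.float64(56.3), np.float64(63.0)), 'v-': (np.float64(-44.4), np.float64(15.9)), 'v+': (np.float64(45.3), np.float64(0.0))}
side 92 {'u-': (np.float64(-61.4), np.float64(-0.0)), 'u+': (np.float64(60.7), np.float64(0.8)), 'v-': (np.float64(-42.6), np.float64(0.3)), 'v+': (np.float64(39.5), np.float64(0.0))}
top 92 {'u-': (np.float64(-60.5), np.float64(0.1)), 'u+': (np.float64(60.0), np.float64(1.5)), 'v-': (np.float64(-39.1), np.float64(0.0)), 'v+': (np.float64(42.4), np.float64(-0.5))}
L lid before {'u-': (np.float64(-62.8), np.float64(-2.2)), 'u+': (np.float64(64.1), np.float64(9.8)), 'v-': (np.float64(-45.9), np.float64(0.4)), 'v+': (np.float64(42.0), np.float64(0.2))}
L lid before top {'u-': (np.float64(-64.7), np.float64(-0.5)), 'u+': (np.float64(64.1), np.float64(-0.1)), 'v-': (np.float64(-43.1), np.float64(0.1)), 'v+': (np.float64(46.1), np.float64(0.1))}
```

```bash
python3 -m pendant '[0,0,0,0.003,0,0.04,0.1, 0,0,0,0.003,0,0.1,0.1, 0,0,0,0.003,0,0.16,0.1, 0,0,0,0.003,0,0.19,0.1, 0,0,0,0.003,0,0.205,0.1, 0,0,0,0.003,0,0.206,0.1, 0,0,0,0.003,0,0.206,0.1]'>/dev/null;  python3 go.py 560.3 -169.6 115 26.9
cat > m.py <<'E'
import pickle,sys;from edges import *
from station import optics
zt=float(sys.argv[1])
for n in("top","side"):
    d=optics.get_image(n);p=cloud(d);pickle.dump(d,open(n+"2.pkl","wb"))
    cv2.imwrite(f"pics/{n}{sys.argv[2]}.png",cv2.resize(d["image"][180:330,240:450,::-1],None,fx=3,fy=3))
    for nm,a,b,t in(("lid",zt-4,zt+5,(54,34)),("wall",30,85,(50,30))):
        print(n,nm,{k:(float(v[0]),float(v[1])) for k,v in edges(p,a,b,26.9,(560.3,-169.6),t).items()})
E
python3 m.py 122 2
```

```text
t15.65 pos [ 561.3 -170.4  131.9] psi 26.8 F [ 0.7 -0.  -2.9] open 14.7 grip 59
turn [ 0.002 -0.002 -0.003] shift [-0.0018 -0.0038  0.0565] rows >= 1
top lid {'u-': (-64.9, -54.6), 'u+': (63.8, -0.3), 'v-': (-39.8, -16.7), 'v+': (12.5, -11.6)}Traceback (most recent call last):
  File "m.py", line 8, in <module>
    print(n,nm,{k:(float(v[0]),float(v[1])) for k,v in edges(p,a,b,26.9,(560.3,-169.6),t).items()})
                                                       ~~~~~^^^^^^^^^^^^^^^^^^^^^^^^^^^^^
  File "edges.py", line 9, in edges
    return {"u-":ext(u,v,np.min,trim[1]),"u+":ext(u,v,np.max,trim[1]),"v-":ext(v,u,np.min,trim[0]),"v+":ext(v,u,np.max,trim[0])}
                 ~~~^^^^^^^^^^^^^^^^^^^^
  File "edges.py", line 8, in ext
    B=np.array(B);return np.median(B[:,1]).round(1),np.degrees(np.polyfit(B[:,0],B[:,1],1)[0]).round(1)
                                   ~^^^^^
IndexError: too many indices for array: array is 1-dimensional, but 2 were indexed
```

View pics/top2.png

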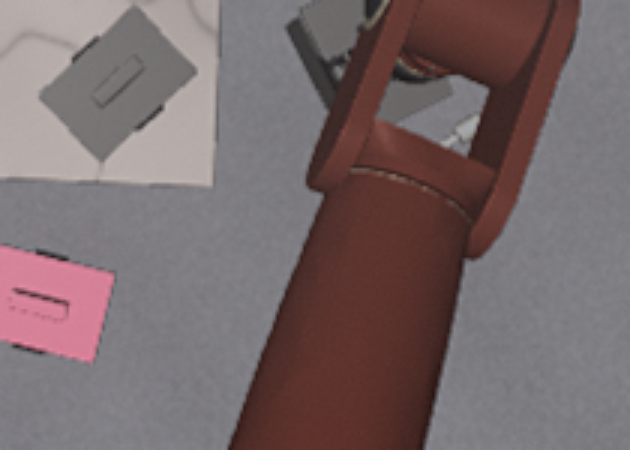

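```bash
sed -i 's/("top","side")/("side",)/' m.py; python3 m.py 122 2
python3 - <<'E'
import pickle;from h import *
p=cloud(pickle.load(open("top2.pkl","rb")));a=np.radians(26.9);e=np.array([np.cos(a),np.sin(a)])
q=p[...,:2]*1e3-(560.3,-169.6);u=q@e;v=q@[e[1],-e[0]];z=p[...,2]*1e3
for nm,m in(("lid",(z>117)&(z<128)),):
  for x in range(0,66,6):
    s=m&(abs(u-x)<3)&(abs(v)<60);print(x,v[s].min().round(1) if s.any() else None,v[s].max().round(1) if s.any() else None,s.sum())
E
```

```text
side lid {'u-': (-65.4, -0.0), 'u+': (49.4, 60.1), 'v-': (-43.4, 21.6), 'v+': (46.2, -0.1)}
side wall {'u-': (-62.1, -0.1), 'u+': (-59.2, -0.2), 'v-': (37.9, 50.9), 'v+': (39.7, -0.1)}
0 -44.1 -42.1 3
6 -43.7 -42.2 3
12 -44.3 -9.4 15
18 -43.0 -3.9 29
24 -39.8 -3.2 32
30 -39.8 8.6 40
36 -40.0 10.5 43
42 -40.1 14.5 46
48 -39.9 16.4 48
54 -39.1 23.7 51
60 -39.4 29.3 57
```

View pics/side2.png

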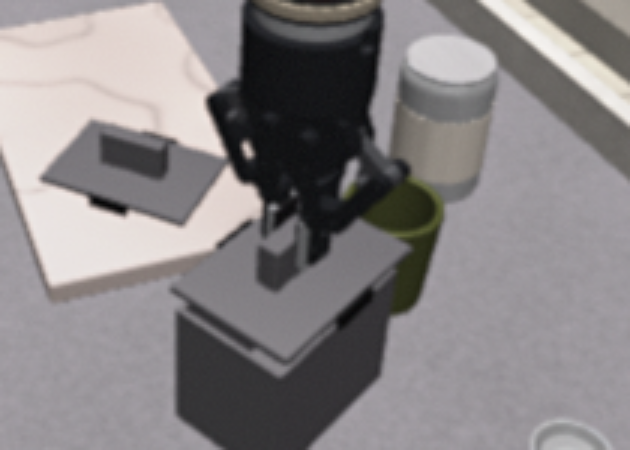

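Lid and canister edges in both cameras show the lid about 2.6 mm too far along tool y, while x is good. Correcting.

```bash
python3 -m pendant '[0,0,0,0,-0.009,0,0.1, 0,0,0,0,-0.009,0,0.1, 0,0,0,0,-0.009,0,0.1, 0,0,0,0,-0.009,0,0.1]'>/dev/null;  python3 go.py 560.3 -169.6 115 26.9; python3 m.py 122 3
```

```text
t16.25 pos [ 559.5 -167.8  131.1] psi 26.8 F [-0.2  0.  -3. ] open 14.6 grip 59
turn [ 0.    -0.    -0.003] shift [-0.0005  0.0066  0.0537] rows >= 1
side lid {'u-': (-65.9, -0.3), 'u+': (54.1, 70.1), 'v-': (-46.8, 20.1), 'v+': (43.2, -0.2)}
side wall {'u-': (-62.1, 0.2), 'u+': (-59.2, 40.6), 'v-': (37.8, 50.6), 'v+': (40.0, -0.1)}
```

```bash
python3 -m pendant '[0,0,0,0,0.0015,0.01,0.1, 0,0,0,0,0.0015,0.02,0.1, 0,0,0,0,0.0015,0.025,0.1, 0,0,0,0,0.0015,0.03,0.1, 0,0,0,0,0.0015,0.033,0.1, 0,0,0,0,0.0015,0.036,0.1, 0,0,0,0,0.0015,0.036,0.1]'>/dev/null;  python3 go.py 560.3 -169.6 115 26.9
```

```text
t17.18 pos [ 559.7 -168.1  120.3] psi 26.8 F [-0.8  0.6 -2.6] open 15.0 grip 59
turn [-0.     0.    -0.003] shift [-0.0005  0.0052  0.0176] rows >= 1
```

Plug is in with no contact force. Continuing down slowly.

```bash
python3 -m pendant '[0,0,0,0,0,0.004,0.1, 0,0,0,0,0,0.008,0.1, 0,0,0,0,0,0.01,0.1, 0,0,0,0,0,0.012,0.1, 0,0,0,0,0,0.012,0.1]'>/dev/null;  python3 go.py; for i in 1 2; do python3 -m pendant '[0,0,0,0,0,0.001,0.1, 0,0,0,0,0,0.002,0.1, 0,0,0,0,0,0.002,0.1]' >/dev/null;python3 go.py; done
```

```text
t17.80 pos [ 559.7 -168.1  116.6] psi 26.8 F [ 0.4 -0.3 -2.1] open 14.7 grip 59
t18.18 pos [ 559.7 -168.1  116.1] psi 26.8 F [ 0.2 -0.1 -2.4] open 14.7 grip 59
t18.55 pos [ 559.7 -168.1  115.4] psi 26.8 F [-0.7  0.1 -3. ] open 14.7 grip 59
```

```bash
for i in 1 2 3; do python3 -m pendant '[0,0,0,0,0,0.001,0.1, 0,0,0,0,0,0.002,0.1, 0,0,0,0,0,0.002,0.1]' >/dev/null;python3 go.py; done
```

```text
t18.93 pos [ 559.7 -168.2  115.3] psi 26.8 F [-1.8 -1.   0.3] open 15.0 grip 59
t19.30 pos [ 559.8 -168.2  115.4] psi 26.8 F [-4.5  1.7  6.3] open 14.5 grip 60
t19.68 pos [ 559.8 -168.2  115.4] psi 26.8 F [-5.9  2.4  8. ] open 14.9 grip 61
```

```bash
python3 -m pendant '[0,0,0,0,0,-0.002,0.1, 0,0,0,0,0,-0.003,0.1, 0,0,0,0,0,-0.003,0.2, 0,0,0,0,0,-0.003,0.3, 0,0,0,0,0,-0.003,0.45, 0,0,0,0,0,-0.003,0.5, 0,0,0,0,0,-0.003,0.5]' 20 >/dev/null;python3 go.py; python3 -m pendant '[0,0,0,0,0,-0.02,0.5, 0,0,0,0,0,-0.06,0.5, 0,0,0,0,0,-0.12,0.5, 0,0,0,0,0,-0.25,0.5, 0,0,0,0,0,-0.4,0.5, 0,0,0,0,0,-0.5,0.5, 0,0,0,0,0,-0.5,0.5, 0,0,0,0,0,-0.5,0.5]' >/dev/null;python3 go.py; python3 m.py 109 4; python3 tilt.py | grep R
python3 - <<'E'
import pickle;from h import *
p=cloud(pickle.load(open("side2.pkl","rb")))
z=p[...,2];q=p[...,:2]*1e3-(560,-169);a=np.radians(26.9);e=np.array([np.cos(a),np.sin(a)])
u=q@e;v=q@[e[1],-e[0]];m=(abs(u)<58)&(abs(v)<40)&(abs(v)>12)&(z>.1)&(z<.117)
print(np.linalg.lstsq(np.c_[u[m],v[m],np.ones(m.sum())],z[m]*1e3,rcond=None)[0])
E
```

```text
t20.55 pos [ 559.8 -168.2  114.5] psi 26.8 F [0.6 0.6 0. ] open 42.7 grip 0
t21.55 pos [ 559.5 -168.   264.4] psi 26.8 F [ 0.   0.8 -1. ] open 42.7 grip 0
side lid {'u-': (-65.0, -0.7), 'u+': (63.7, -0.0), 'v-': (-46.0, 0.6), 'v+': (43.2, -0.3)}
side wall {'u-': (-62.1, -0.5), 'u+': (-59.2, 0.3), 'v-': (38.1, -0.0), 'v+': (39.9, -0.1)}
top R 701 slope [ 1.70000e-03 -3.10000e-03  3.36917e+01]
side R 465 slope [-6.00000e-04  2.80000e-03  3.43103e+01]
[-8.32042698e-04 -1.85797285e-03  1.06349627e+02]
```

View pics/side4.png

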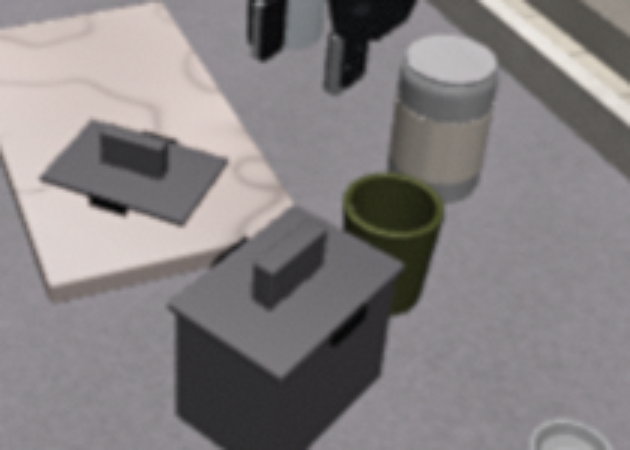

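The side view shows the sound lid seated level and centred on the canister (crop 285,290). The warped lid is flat on the slab (crop 135,170) and the gripper is clear.

```bash
python3 -c "
from station import ctrl
print(ctrl.finish_job())"
```

```text
the job is handed in; nothing more can be done
None
```

I found the warped lid by feel (the one nearer the canister), rocked it about 0.075 rad onto its raised end and held it there at about 10 N. The sound lid is seated level in the canister and released, the warped lid lies flat on the slab, and the job is handed in at about 22 s; no verdict came back.

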